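# Clamp the board on the router bed by hand-spinning the wing nut

## Task

One of the two hold-down clamps on the router's panel is still open: its strap is swung aside and its wing nut is loose. Push that strap round with a fingertip until it lies square across the edge of the plywood board, against its heel stop, then spin its wing nut fully home, clockwise, with repeated fingertip strokes on the wings, so that the strap's toe bears on the board. Do not pinch the nut or the strap, lift or shift the board, undo the clamp that is already tight, or disturb the other things lying about.

Things in the scene. Friction and masses are not known exactly. Their poses are not given: they have to be found in the camera images.
- open_clamp: Fixed part of the OPEN clamp: an upright 12 mm steel stud on the panel, its heel block (28 mm high) 36-60 mm behind it, robot's side. Origin: stud's axis at the panel's top face, 30 mm above the table, 15 mm below the board's top. x: from the stud square across the board's near edge, 30 mm away; z up. The tight clamp looks alike, 170-240 mm to its left or right
- open_strap (a joint): Swing of the open clamp's strap about the stud, rad. 0: square across the board's edge, where the heel block's upright cheek stops it. Grows as the toe swings counter-clockwise from above; starts at 0.75 to 1.35. It stays where left; turning takes 0.12 N m (2-3 N at the toe). Its direction from the stud is the clamp's x axis turned by this angle
- open_toe_end (a point): Middle of the end of the open strap's toe, at the height of the strap's top face, 65 mm from the stud's axis. The strap is a slotted steel bar 30 mm wide, 14 mm thick; the toe is 22 mm wide over its last 24 mm. A spring holds it up under the nut and it comes down with it: its underside starts 3 to 4 mm above the board's top, its top face about 63 mm above the table
- open_toe: Toe of the open strap, 24 x 22 x 13 mm, reaching 2 mm below the strap; its underside starts 1 to 2 mm above the board's top and bears on it when the nut is home (run down first, it would hit the board's edge). Origin: on the stud's axis, at the height of the strap's top face; x points along the strap to the toe
- open_nut (a joint): Turn of the open clamp's wing nut, rad. 0: fully home, wings along the clamp's x axis, a hard stop, the toe pressed on the board. Grows as it is unscrewed (counter-clockwise from above); clockwise strokes bring it down, 3 mm a turn. It starts 4.2 to 6.3 from home, turns with about 0.045 N m (2 N on a wing) and stays where it is left
- open_nut_hub (a point): Axis of the open clamp's wing nut, at the top of its hub, 15 mm above its underside, about 80 mm above the table. Plain steel, 64 mm over two opposite wings, 32 mm high; hub 23 mm thick. The wings are upright discs 6 mm thick, 11 to 32 mm from the axis, from 4 mm below to 17 mm above this point. The stud ends about 7 mm above it
- open_wing_tip (a point): Outermost point of one wing of the open clamp's nut, 32 mm from its axis and 6.5 mm above the hub's top; the other wing is opposite
- board: The plywood board being clamped, 170 x 300 x 15 mm, 0.5 kg, lying loose on the panel against a low fence at its far edge, with a round motor pattern milled in its top. Origin: centre of its underside; y along its 300 mm edge, z up
- set_nut_hub (a point): On the axis of the wing nut of the clamp that is already TIGHT, at its hub's top; the same sizes as the open one
- set_nut (a joint): Turn of the tight clamp's wing nut, rad: 0 is home, where it starts and must stay
- set_strap (a joint): Swing of the tight clamp's strap, rad: 0 is square across the board's edge, where it starts and must stay
- set_toe: The toe end of the tight clamp's strap, pressed on the board; origin on its stud's axis at the height of the strap's top face
- setter: Round aluminium tool-setting puck, 44 mm wide, 28 mm high, loose on the far part of the board; origin at the centre of its underside. To be left alone
- gauge_block: Plain steel setting block, 25 x 50 x 50 mm, loose on the far part of the board; origin at the centre of its underside. To be left alone
- collet: Small steel collet, 25 mm wide, 34 mm high, standing loose on the panel between the two clamps, on the robot's side; origin at the centre of its underside. To be left alone
- spanner: Steel spanner, 180 mm long, loose on the bed to the right of the panel. To be left alone
- brush: Wooden-handled dusting brush, 200 mm long, loose on the bed to the left of the panel. To be left alone
- wax_tin: Small metal tin, 60 mm wide, 50 mm high, loose on the bed to the left of the panel. To be left alone

How it is judged:
On the way, in this order (a step that is already met when the one before it is completed fails the run):
1. the open clamp's strap is swung square across the board's edge (within 0.2 rad) (value of joint open_strap below 0.2 rad), for 0.2 s.
2. its wing nut is run fully home (within 0.25 rad) (value of joint open_nut below 0.25 rad), for 0.2 s.
At the end, for the whole second after the job is handed in: The open strap lies square over the board's edge (0.2 rad), its nut home (0.25 rad), its toe bearing on the board with over 3 N; the other clamp still tight (nut 0.35 rad, strap 0.15 rad, toe over 3 N); the board at rest within 12 mm of its start (value of joint open_strap below 0.2 rad and value of joint open_nut below 0.25 rad and contact force between each of open_toe, set_toe and board above 3 N and value of joint set_strap below 0.15 rad and value of joint set_nut below 0.35 rad and distance of board from where it was at the start of the episode below 0.012 m and linear speed of board below 0.02 m/s); the robot touches nothing.
It fails at once if the wing nut is pinched: squeezed from both faces of its wings at once ((contact force between the fingers and open_nut_c0 above 6 N or contact force between the fingers and open_nut_c1 above 6 N or contact force between the fingers and open_nut_c6 above 6 N or contact force between the fingers and open_nut_c7 above 6 N) and (contact force between the fingers and open_nut_c2 above 6 N or contact force between the fingers and open_nut_c3 above 6 N or contact force between the fingers and open_nut_c4 above 6 N or contact force between the fingers and open_nut_c5 above 6 N)).
It fails at once if the open strap is pinched: squeezed from both sides at once ((contact force between the fingers and open_strap_c0 above 8 N or contact force between the fingers and open_toe_c0 above 8 N) and (contact force between the fingers and open_strap_c1 above 8 N or contact force between the fingers and open_toe_c1 above 8 N)).
It fails at once if the board is lifted or shifted by more than 12 mm (distance of board from where it was at the start of the episode above 0.012 m).
It fails at once if the tight clamp is undone (value of joint set_strap above 0.15 rad or value of joint set_nut above 0.35 rad).
It fails at once if a bystander is moved by more than 25 mm or lifted (distance of any of setter, gauge_block, collet, spanner, brush, wax_tin from where it was at the start of the episode above 0.025 m).
It also fails if it takes over 64 s, if anything falls off the work surface, if the arm or the gripper's body presses on something with over 40 N, if the wrist force passes 120 N, or if a joint passes its speed limit or range.

## Robot

A 6-joint arm with a two-finger parallel gripper is mounted at the origin on the work surface. World frame = base frame: x ahead of the robot, y to its left, z up, the work surface at z = 0. Lengths are in m, angles in rad, forces in N, time in s.
With the tool pointing down it reaches from about 0.35 to 0.975 m from the base axis. Payload 4.9 kg.
Tool frame: the origin (TCP) lies midway between the tips of the shut fingers; the grasp point (between the pads) lies 19 mm behind it; z points along the fingers, y is the direction in which the jaws open and shut (so a half turn about z gives the same grasp; the last joint's range is limited). The gripper opens to 85 mm and grips with 20 to 120 N. Pads are 22 mm wide; open, the fingers measure 114 mm over their backs; the gripper's body (76 mm by 85 mm) begins 54 mm behind the grasp point. The pads swing forward as they close: fully open they stand 13 mm farther back than shut.
Start: joints at [1.132, 0.053, 1.613, -0, 1.476, -0.119], TCP at [0.196, 0.593, 0.231] pointing down, gripper open.
Joint ranges: [-3.01, 3.01], [-1.01, 2.22], [0.06, 2.58], [-1.02, 4.17], [0.09, 2.62], [-3.14, 3.14]. Speed limits (rad/s): [2.57, 2.57, 3.14, 3.14, 3.14, 3.14].

## Interface

Orientations are given as a unit quaternion [w, x, y, z].
In Python, from plant import state, grab_frame, camera_info, job_done, cut_out gives the robot as it stands.
- The arm moves only by the tool step_arm, never from a script. Its argument "moves" is a list of rows, each a list of 7 numbers: the shift along the tool's x, y, z in m, then the turn, a rotation vector about the tool's x, y, z in rad, then the finger opening in m, from 0 to 0.0854. A call has 1 to 8 rows; each row shifts and turns the commanded pose from where the row before left it, along the tool's axes as they then stand; what a row does not reach is not made up. A row lasts 1/10 s, in which the tool goes at most 50 mm and 8.59 degrees, less where a joint would pass 70% of its speed; a pose out of reach is approached as far as the arm can. A call is refused whole if a number of a shift passes 0.05 or a number of a turn 0.15, either way. A call with a gripper value outside its range is refused whole. The fingers move at their own pace and stop on an object; the grip force is fixed at half the most. Time passes only in rows, so rows that do not move let the fingers close. It gives the time, the measured TCP pose, the force and the opening at its end, in the units of the state.
- state(): the state, without advancing time (a new reading comes with each control period).
- grab_frame(name): name is "scene" or "top"; returns (picture, depth): 420x560x3 uint8, red, green, blue; 420x560 float32, m along the optical axis (not along the pixel's ray), 0 where there is no reading.
- camera_info(name): a dict with "intrinsics" (3x3 intrinsics, pixels), "world_from_camera" (4x4, takes a point from camera to world coordinates). Camera axes: x right, y down, z forward; pixel columns grow to the right and rows downward; lengths in m; the calibration is good to about 2 mm. A picture is of the moment at which its call begins. camera_info takes no time and is no camera call.
- job_done(): hands the job in, once; it reports no verdict.
Trained networks look in the newest picture that a camera, given by its name, has taken for a name from the list of things; names that differ only in an ending like _2 or _b are one class to them, and where a whole thing is asked for, a point or a joint stands for the part that bears it (a point fixed in the world has none). Each returns a list of dicts, best first, with "conf" (0 to 1); they miss things now and then, are a little off and sometimes report something else, mostly with a low value. They report only what shows in the picture. A call takes as long as a camera call.
- cut_out(camera, query): "mask" (420x560 bool, what is visible of it) and "point" ([column, row] in pixels, amid what is visible of it).
The state is a dict: "time": time; "joint_pos": joint angles; "joint_vel": joint speeds; "joint_efforts": joint torques, N m; "tool_pos": TCP position; "tool_rot": TCP orientation; "contact_force": force on the tool from outside, world axes, zero at the start; "ft_torque": the same for the moment, N m; "gripper_width": opening from 0.0 (shut) to 1.0 (fully open).
Only numpy, scipy, OpenCV 4.12 (cv2) and the standard library are available. Lean on these libraries where they do the work, as an engineer would, in place of code of your own. Each camera call takes 0.05 s, during which the arm holds its last target.

## Working session

There is one attempt and no reset: what is moved stays moved. The work goes in short steps, Python scripts to look and compute and a tool call to move; the robot and the scene stay as the last step left them, time stands still between calls to the robot, and variables do not carry over. Pictures are saved under pics/ and viewed, and the job is handed in when it is done.

Besides the shell and the picture viewer there is one more tool, called after "Request:" in YAML: its name, and indented under it one key for each argument. step_arm: Moves the arm, as the interface text tells. Its arguments: {"type":"object","properties":{"moves":{"type":"array"}},"required":["moves"]}

```bash
mkdir -p pics; ls; python3 - <<'E'
from plant import *
import cv2, numpy as np
print(state())
for n in ("scene","top"):
    p,d=grab_frame(n); cv2.imwrite(f"pics/{n}0.png",p[:,:,::-1]); np.save(f"{n}_d0.npy",d)
    print(n,camera_info(n))
    for q in ["open_nut_hub","open_strap","open_toe_end","open_clamp","set_nut_hub","open_wing_tip","collet","board"]:
        for r in cut_out(n,q)[:3]: print(n,q,round(r["conf"],2),r["point"],r["mask"].sum())
E
```

```text
pics
{'time': 0.0, 'joint_pos': array([ 1.13202275e+00,  5.33629083e-02,  1.61430628e+00,  3.23715494e-05,
        1.47600335e+00, -1.18989011e-01]), 'joint_vel': array([-0.00076083, -0.00055243, -0.00166953, -0.0004028 ,  0.00018051,
       -0.00100515]), 'joint_efforts': array([-9.38533376e-04, -3.93681371e+01, -3.70176387e+01, -1.38147830e-04,
        6.82527025e-03,  1.01624192e-06]), 'tool_pos': array([0.19619196, 0.59274683, 0.23005194]), 'tool_rot': array([-3.01764768e-04,  1.59213307e-01,  9.87243659e-01, -9.95328182e-04]), 'contact_force': array([-0.60501963, -0.47394098,  0.12907944]), 'ft_torque': array([ 0.05081585, -0.0640053 ,  0.01084593]), 'gripper_width': 1.0012007048113676}
scene {'intrinsics': array([[393.13828876,   0.        , 282.84607706],
       [  0.        , 393.13828876, 209.41597763],
       [  0.        ,   0.        ,   1.        ]]), 'world_from_camera': array([[-0.05531717,  0.67348468, -0.73712848,  1.33845454],
       [ 0.99846784,  0.03835544, -0.03988534,  0.0489114 ],
       [ 0.00141072, -0.73820543, -0.6745745 ,  0.74372705],
       [ 0.        
[... 542 characters left out ...]
 0.        ,   0.        ,   1.        ]]), 'world_from_camera': array([[ 0.01359284, -0.98134368,  0.19178064,  0.43216904],
       [-0.99986735, -0.01161876,  0.01141434,  0.01264097],
       [-0.00897313, -0.19191035, -0.98137144,  1.08618465],
       [ 0.        ,  0.        ,  0.        ,  1.        ]])}
top open_strap 0.55 [283.0, 248.5] 367
top open_strap 0.38 [289.0, 250.9] 646
top open_toe_end 0.57 [290.1, 249.0] 557
top open_toe_end 0.56 [271.2, 242.2] 52
top open_toe_end 0.43 [282.3, 246.3] 327
top open_clamp 0.88 [289.5, 250.9] 594
top open_clamp 0.7 [211.3, 253.6] 85
top set_nut_hub 0.58 [209.9, 256.7] 25
top set_nut_hub 0.51 [291.2, 246.9] 106
top board 0.83 [258.2, 207.3] 6172
```

```bash
python3 - <<'E'
import cv2
a=cv2.imread("pics/top0.png"); cv2.imwrite("pics/top0c.png",cv2.resize(a[180:300,170:330],None,fx=5,fy=5,interpolation=cv2.INTER_CUBIC))
b=cv2.imread("pics/scene0.png"); cv2.imwrite("pics/scene0c.png",cv2.resize(b[140:260,240:460],None,fx=3.6,fy=3.6,interpolation=cv2.INTER_CUBIC))
E
```

```text
(no output)
```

View pics/top0.png

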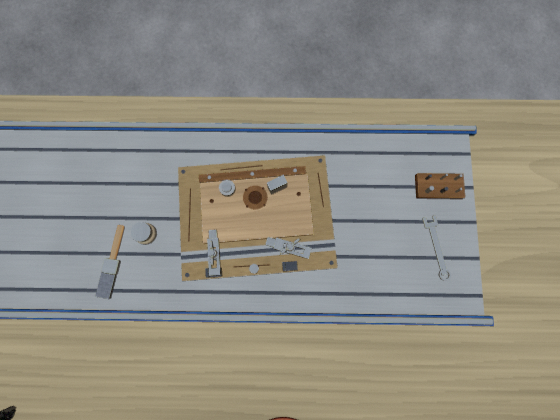

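View pics/scene0.png

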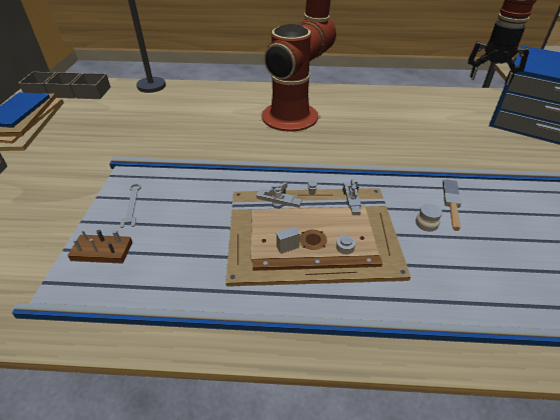

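```bash
sleep 1
```

```text
(no output)
```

View pics/top0c.png

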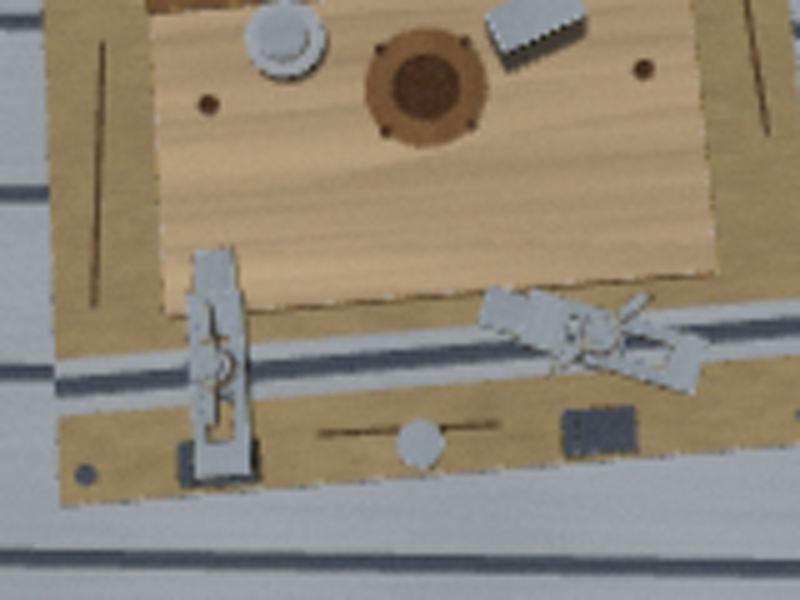

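View pics/scene0c.png

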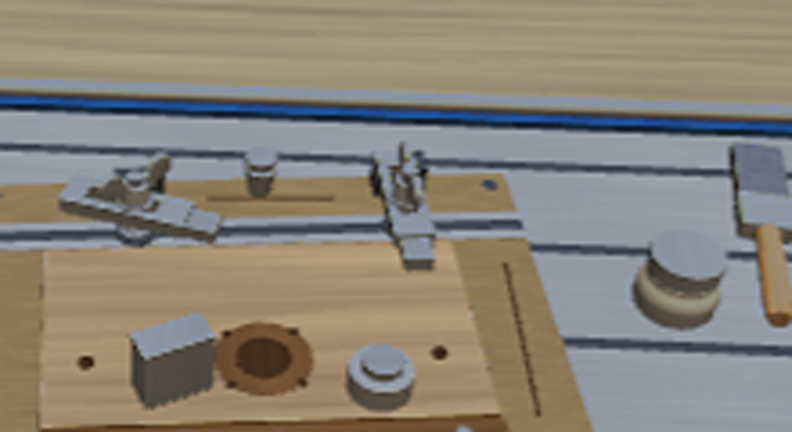

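The open clamp is the right one: its stud is near top pixel (289.6, 246) and its toe end near (267, 242). The wings run from about (300, 239) to (282, 253). The tight clamp is near (213, 253), with the collet at (254, 269).

```bash
cat > h.py <<'E'
from plant import *
import cv2, numpy as np
def ray(n,u,v,z):
    c=camera_info(n);K=c["intrinsics"];T=c["world_from_camera"]
    d=T[:3,:3]@np.array([(u-K[0,2])/K[0,0],(v-K[1,2])/K[1,1],1]);o=T[:3,3]
    return o+d*(z-o[2])/d[2]
def proj(n,p):
    c=camera_info(n);K=c["intrinsics"];T=c["world_from_camera"]
    q=T[:3,:3].T@(np.array(p)-T[:3,3]); q=K@q; return q[:2]/q[2]
def tc(x,y): return 170+x/5-.4,180+y/5-.4
def sc(x,y): return 240+x/3.6-.36,140+y/3.6-.36
def look(name,tag,box,f):
    p,d=grab_frame(name);a,b,c,e=box
    cv2.imwrite(f"pics/{tag}.png",cv2.resize(p[b:e,a:c,::-1],None,fx=f,fy=f,interpolation=cv2.INTER_CUBIC)); return p,d
E
python3 - <<'E'
from h import *
for nm,f,x,y,z in [("stud top",tc,600,328,.087),("toeend",tc,484,305,.063),("toe c1",tc,488,287,.063),("toe c2",tc,479,326,.063),("tail c1",tc,710,347,.063),("tail c2",tc,693,393,.063),
 ("wing a",tc,645,300,.088),("wing b",tc,560,364,.088),("set stud",tc,222,365,.083),("set toeend",tc,214,248,.06),("set tail",tc,222,478,.06),
 ("board L",tc,168,315,.045),("board R",tc,716,272,.045),("heel ctr",tc,600,430,.058),("collet",tc,420,443,.064)]:
    print(nm,ray("top",*f(x,y),z).round(4))
for nm,x,y,z in [("stud",136,168,.087),("toeend",219,227,.063),("toe end low",219,240,.05),("wing",160,160,.088)]:
    print("S",nm,ray("scene",*sc(x,y),z).round(4))
E
```

```text
stud top [ 0.5415 -0.0084  0.087 ]
toeend [0.5556 0.0525 0.063 ]
toe c1 [0.5652 0.0506 0.063 ]
toe c2 [0.5444 0.0549 0.063 ]
tail c1 [ 0.5348 -0.0668  0.063 ]
tail c2 [ 0.5106 -0.0579  0.063 ]
wing a [ 0.5562 -0.0315  0.088 ]
wing b [0.5226 0.012  0.088 ]
set stud [0.5203 0.1864 0.083 ]
set toeend [0.5847 0.1975 0.06  ]
set tail [0.4635 0.1877 0.06  ]
board L [0.5502 0.2233 0.045 ]
board R [ 0.5772 -0.0716  0.045 ]
heel ctr [ 0.491  -0.0094  0.058 ]
collet [0.4827 0.0845 0.064 ]
S stud [ 0.5311 -0.0093  0.087 ]
S toeend [0.566  0.0533 0.063 ]
S toe end low [0.5656 0.0537 0.05  ]
S wing [0.522  0.0079 0.088 ]
```

```bash
cat >> h.py <<'E'
STUD=np.array([.5413,-.0105]); YAW0=.091
def yaw():
    w,x,y,z=state()["tool_rot"]; return np.arctan2(2*(x*y+w*z),1-2*(y*y+z*z))
def go(target,tyaw=None):
    """total shift in tool axes from here to world target, and turn"""
    s=state();p=s["tool_pos"];a=yaw();d=np.array(target)-p
    ex=np.array([np.cos(a),np.sin(a)]);ey=np.array([np.sin(a),-np.cos(a)])
    print("pos",p.round(4),"yaw",round(a,3),"F",s["contact_force"].round(2),"t",round(s["time"],2),"q6",round(s["joint_pos"][5],2))
    print("shift",(d[:2]@ex).round(4),(d[:2]@ey).round(4),round(-d[2],4),"turn",None if tyaw is None else round(a-tyaw,3))
def loc(ang,r,t,z):
    "stud-centred: r along ang, t on ccw side"
    return np.r_[STUD+r*np.array([np.cos(ang),np.sin(ang)])+t*np.array([-np.sin(ang),np.cos(ang)]),z]
def where():
    s=state();p=s["tool_pos"];a=yaw();d=p[:2]-STUD
    print("pos",p.round(4),"yaw",round(a,3),"r",(d@[np.cos(a),np.sin(a)]).round(4),"t",(d@[-np.sin(a),np.cos(a)]).round(4),"F",s["contact_force"].round(2),"t",round(s["time"],2),"q6",round(s["joint_pos"][5],2))
def arc(r,t,th):
    c,s=np.cos(th),np.sin(th);print("arc row",round(r*(c-1)+t*s,5),round(r*s+t*(1-c),5),th)
E
python3 - <<'E'
from h import *
p=loc(1.29,.054,.036,.11);print(p);go(p,1.29)
E
```

```text
[0.52167446 0.05136144 0.11      ]
pos [0.1965 0.5933 0.2313] yaw 2.822 F [-0.69 -0.55 -0.19] t 0.9 q6 -0.12
shift -0.4791 -0.4122 0.1213 turn 1.532
```

Request:
step_arm:
  moves:
    - [-0.034,-0.0294,0.004,0,0,0,0]
    - [-0.034,-0.0294,0.004,0,0,0,0]
    - [-0.034,-0.0294,0.004,0,0,0,0]
    - [-0.034,-0.0294,0.004,0,0,0,0]
    - [-0.034,-0.0294,0.004,0,0,0,0]
    - [-0.034,-0.0294,0.004,0,0,0,0]
    - [-0.034,-0.0294,0.004,0,0,0,0]
    - [-0.034,-0.0294,0.004,0,0,0,0]

```text
time: 1.7
tool_pos: [0.3814, 0.2829, 0.1995]
tool_rot: [0.0, 0.159, 0.987, 0.0]
contact_force: [0.8, 0.7, -0.5]
gripper_width: 0.002
```

Request:
step_arm:
  moves:
    - [0,0,0,0,0,0.14,0]
    - [0,0,0,0,0,0.14,0]
    - [0,0,0,0,0,0.14,0]
    - [0,0,0,0,0,0.14,0]
    - [0,0,0,0,0,0.14,0]
    - [0,0,0,0,0,0.14,0]
    - [0,0,0,0,0,0.14,0]
    - [0,0,0,0,0,0.14,0]

```text
time: 2.5
tool_pos: [0.3808, 0.2845, 0.1994]
tool_rot: [0.0, 0.661, 0.75, 0.0]
contact_force: [-0.7, 0.3, 0.1]
gripper_width: 0.001
```

```bash
python3 - <<'E'
from h import *
go(loc(1.29,.054,.036,.11),1.29);where()
E
```

```text
pos [0.3808 0.2845 0.1994] yaw 1.696 F [-0.71  0.27  0.13] t 2.5 q6 0.36
shift -0.2489 0.1107 0.0894 turn 0.406
pos [0.3808 0.2845 0.1994] yaw 1.696 r 0.3127 t 0.1224 F [-0.71  0.27  0.13] t 2.5 q6 0.36
```

Request:
step_arm:
  moves:
    - [-0.0356,0.0158,0.01,0,0,0,0]
    - [-0.0356,0.0158,0.01,0,0,0,0]
    - [-0.0356,0.0158,0.01,0,0,0,0]
    - [-0.0356,0.0158,0.01,0,0,0,0]
    - [-0.0356,0.0158,0.01,0,0,0,0]
    - [-0.0356,0.0158,0.01,0,0,0,0]
    - [-0.0356,0.0158,0.01,0,0,0,0]
    - [0,0,0,0,0,0.136,0]

```text
time: 3.3
tool_pos: [0.5239, 0.0484, 0.1281]
tool_rot: [-0.0, 0.712, 0.703, -0.001]
contact_force: [-0.3, -0.2, 0.3]
gripper_width: -0.001
```

Request:
step_arm:
  moves:
    - [0,0,0,0,0,0.135,0]
    - [0,0,0,0,0,0.135,0]
    - [0,0,0,0,0,0,0]

```text
time: 3.6
tool_pos: [0.523, 0.0517, 0.1293]
tool_rot: [0.0, 0.797, 0.603, 0.0]
contact_force: [0.2, 0.7, 0.4]
gripper_width: 0.0
```

```bash
python3 - <<'E'
from h import *
go(loc(1.29,.054,.036,.052),1.29);where()
look("top","top1",(170,180,330,300),5);look("scene","scene1",(220,100,460,260),3.3)
print([proj("top",state()["tool_pos"]),proj("scene",state()["tool_pos"])])
E
```

```text
pos [0.523  0.0517 0.1293] yaw 1.296 F [0.18 0.73 0.41] t 3.6 q6 0.23
shift -0.0007 -0.0012 0.0773 turn 0.006
pos [0.523  0.0517 0.1293] yaw 1.296 r 0.0549 t 0.0345 F [0.18 0.73 0.41] t 3.6 q6 0.23
[array([265.40219754, 250.52688504]), array([301.14036903, 172.40736178])]
```

View pics/top1.png

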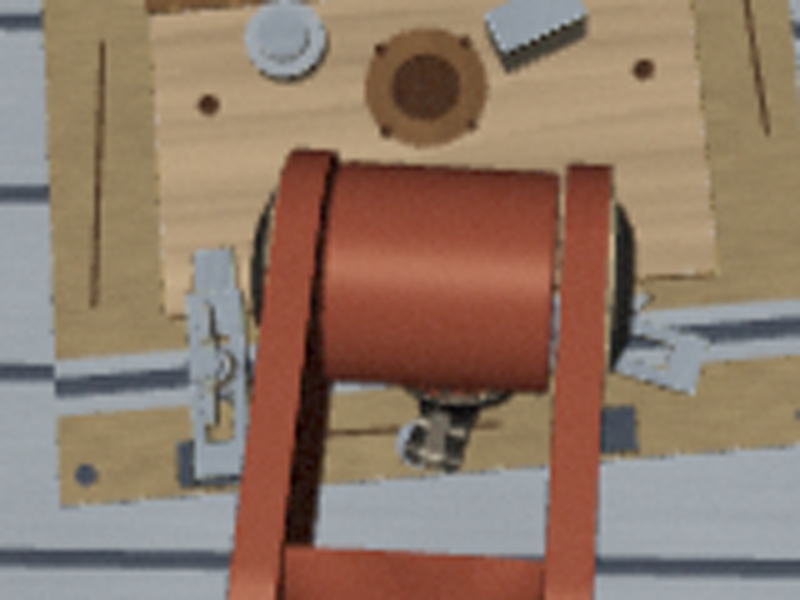

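View pics/scene1.png

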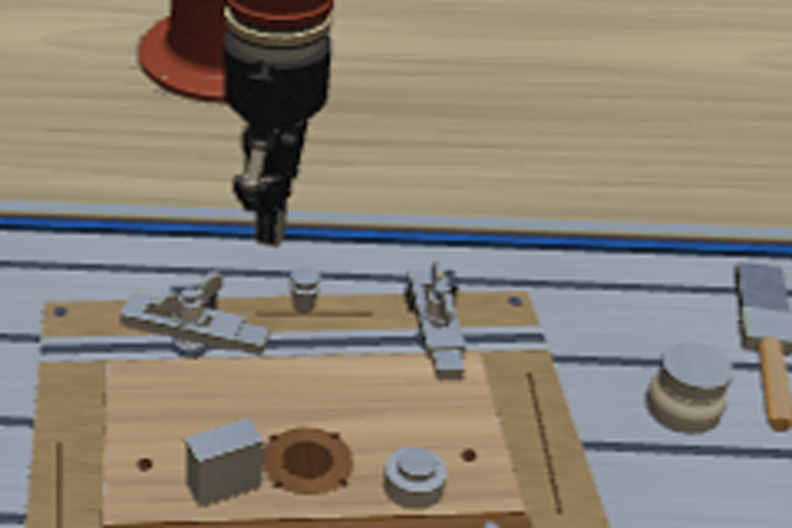

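The scene view has the shut fingertips at crop (270, 242), which matches the projection, standing short of the strap's toe (crop (268, 340)). The path down is clear of the collet (crop (305, 285)).

Request:
step_arm:
  moves:
    - [0,0,0.02,0,0,0,0]
    - [0,0,0.02,0,0,0,0]
    - [0,0,0.02,0,0,0,0]
    - [0,0,0.0165,0,0,0,0]
    - [0,0,0,0,0,0,0]

```text
time: 4.2
tool_pos: [0.5207, 0.0521, 0.0502]
tool_rot: [-0.002, 0.797, 0.604, -0.002]
contact_force: [0.1, -0.3, 0.2]
gripper_width: 0.002
```

```bash
python3 - <<'E'
from h import *
where()
look("scene","scene2",(240,140,460,260),3.6)
arc(.055,.0255,.06)
E
```

```text
pos [0.5207 0.0521 0.0502] yaw 1.298 r 0.0547 t 0.0367 F [ 0.05 -0.29  0.23] t 4.2 q6 0.23
arc row 0.00143 0.00334 0.06
```

View pics/scene2.png

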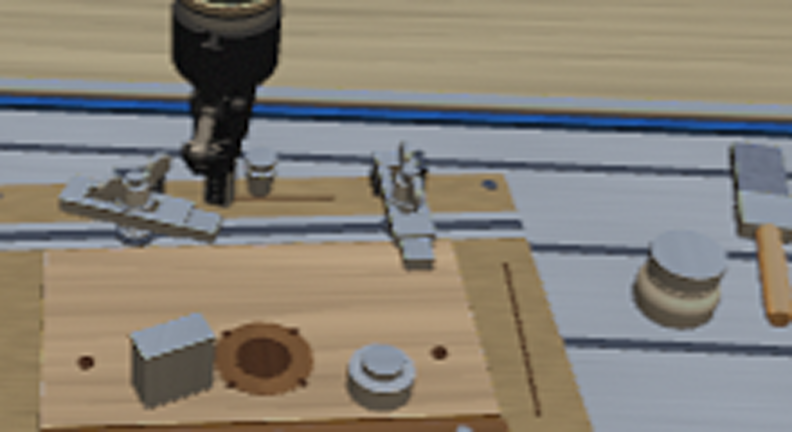

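Fingertip is level with the toe, robot's side, clear of the collet. I'll start pushing.

Request:
step_arm:
  moves:
    - [0,0.004,-0.002,0,0,0,0]
    - [0,0.004,0,0,0,0,0]
    - [0,0.003,0,0,0,0,0]
    - [0.0014,0.0034,0,0,0,0.06,0]
    - [0.0014,0.0034,0,0,0,0.06,0]
    - [0.0014,0.0034,0,0,0,0.06,0]

```text
time: 4.85
tool_pos: [0.5447, 0.0494, 0.0553]
tool_rot: [-0.0, 0.849, 0.528, -0.0]
contact_force: [-2.4, -0.1, 0.6]
gripper_width: 0.001
```

```bash
python3 - <<'E'
from h import *
where()
look("scene","scene3",(240,140,460,260),3.6)
E
```

```text
pos [0.5447 0.0494 0.0553] yaw 1.114 r 0.0553 t 0.0234 F [-2.44 -0.06  0.63] t 4.85 q6 0.41
```

View pics/scene3.png

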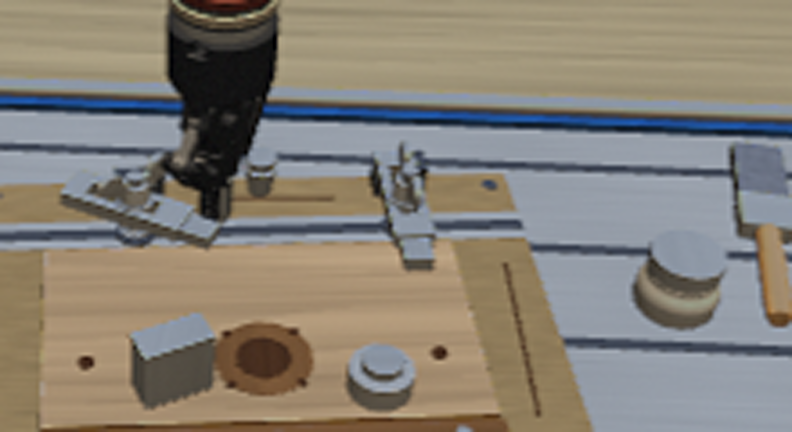

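The force (2.4 N) and the picture both show the strap moving with the finger. I'll carry on around the arc.

Request:
step_arm:
  moves:
    - [0.0019,0.0045,0.001,0,0,0.08,0]
    - [0.0018,0.0045,0.001,0,0,0.08,0]
    - [0.0018,0.0045,0,0,0,0.08,0]
    - [0.0018,0.0045,0,0,0,0.08,0]
    - [0.0018,0.0045,0,0,0,0.08,0]
    - [0.0018,0.0045,0,0,0,0.08,0]
    - [0.0018,0.0045,0,0,0,0.08,0]

```text
time: 5.6
tool_pos: [0.5762, 0.0392, 0.0531]
tool_rot: [-0.0, 0.962, 0.273, -0.001]
contact_force: [-2.4, 0.7, -0.1]
gripper_width: -0.005
```

```bash
python3 - <<'E'
from h import *
where()
look("scene","scene4",(240,140,460,260),3.6)
E
```

```text
pos [0.5762 0.0392 0.0531] yaw 0.554 r 0.0559 t 0.0239 F [-2.44  0.67 -0.12] t 5.6 q6 0.96
```

View pics/scene4.png

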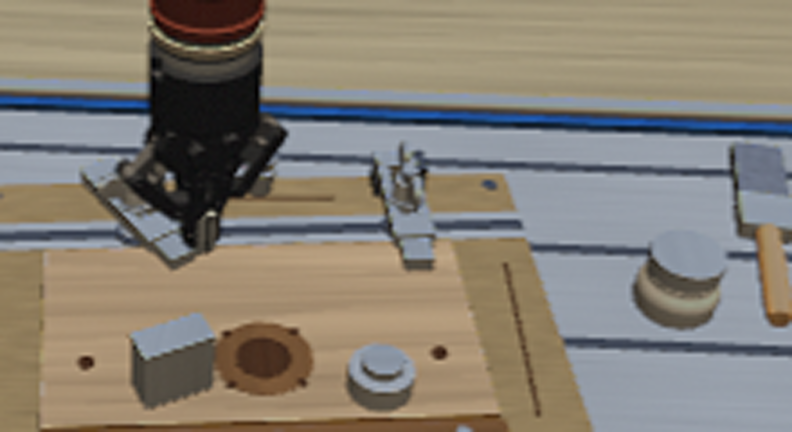

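Request:
step_arm:
  moves:
    - [0.0018,0.0045,0,0,0,0.08,0]
    - [0.0018,0.0045,0,0,0,0.08,0]
    - [0.0018,0.0045,0,0,0,0.08,0]
    - [0.0018,0.0045,0,0,0,0.08,0]
    - [0.0018,0.0045,0,0,0,0.08,0]
    - [0,0,0,0,0,0,0]

```text
time: 6.25
tool_pos: [0.5936, 0.0219, 0.0532]
tool_rot: [-0.0, 0.997, 0.079, 0.0]
contact_force: [-1.6, 0.8, 0.2]
gripper_width: 0.003
```

```bash
python3 - <<'E'
from h import *
where()
look("scene","scene5",(240,140,460,260),3.6)
E
```

```text
pos [0.5936 0.0219 0.0532] yaw 0.157 r 0.0568 t 0.0238 F [-1.61  0.76  0.22] t 6.25 q6 1.32
```

View pics/scene5.png

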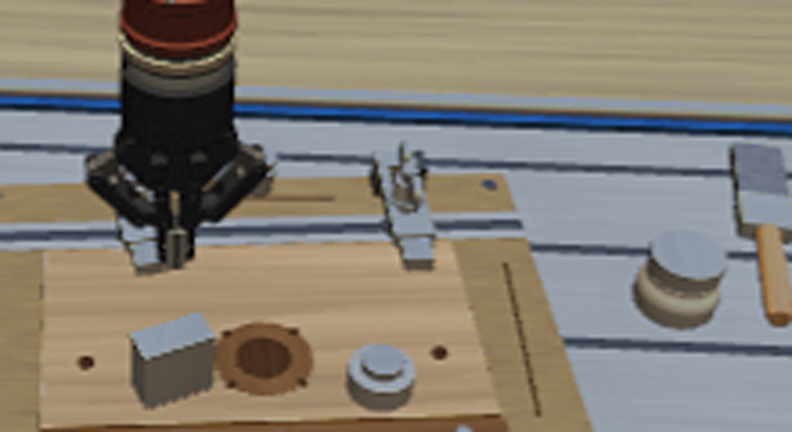

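Strap nearly parallel to the tight one now. A few small pushes in +y until the force rises at the stop.

Request:
step_arm:
  moves:
    - [0.0006,0.002,0,0,0,0.03,0]
    - [0.0006,0.002,0,0,0,0.03,0]
    - [0,0,0,0,0,0,0]

```text
time: 6.6
tool_pos: [0.5955, 0.0183, 0.0531]
tool_rot: [-0.0, 0.999, 0.048, 0.001]
contact_force: [1.8, 1.1, 0.8]
gripper_width: 0.001
```

Request:
step_arm:
  moves:
    - [0,0.002,0,0,0,0,0]
    - [0,0,0,0,0,0,0]

```text
time: 6.8
tool_pos: [0.5958, 0.0163, 0.0531]
tool_rot: [-0.0, 0.999, 0.048, 0.001]
contact_force: [2.4, 2.7, 0.7]
gripper_width: -0.001
```

```bash
python3 - <<'E'
from h import *
where()
E
```

```text
pos [0.5958 0.0163 0.0531] yaw 0.096 r 0.0569 t 0.0214 F [2.44 2.72 0.75] t 6.8 q6 1.38
```

Request:
step_arm:
  moves:
    - [0,0.002,0,0,0,0,0]
    - [0,0,0,0,0,0,0]

```text
time: 7.0
tool_pos: [0.5959, 0.0141, 0.0531]
tool_rot: [0.0, 0.999, 0.048, 0.001]
contact_force: [1.5, 2.0, 0.2]
gripper_width: 0.002
```

Request:
step_arm:
  moves:
    - [0,0.002,0,0,0,0,0]
    - [0,0,0,0,0,0,0]

```text
time: 7.2
tool_pos: [0.596, 0.0126, 0.0531]
tool_rot: [-0.0, 0.999, 0.048, 0.001]
contact_force: [2.0, 3.3, 1.0]
gripper_width: -0.001
```

```bash
python3 - <<'E'
from h import *
where()
look("scene","scene6",(240,140,460,260),3.6)
E
```

```text
pos [0.596  0.0126 0.0531] yaw 0.095 r 0.0567 t 0.0177 F [2.01 3.31 1.02] t 7.2 q6 1.37
```

View pics/scene6.png

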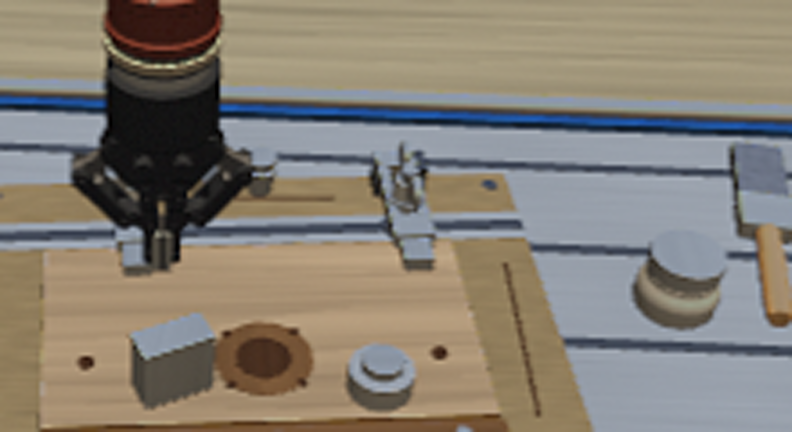

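Request:
step_arm:
  moves:
    - [0,0.0015,0,0,0,0,0]
    - [0,0,0,0,0,0,0]

```text
time: 7.45
tool_pos: [0.5961, 0.0121, 0.053]
tool_rot: [-0.001, 0.999, 0.048, 0.0]
contact_force: [2.3, 7.7, 0.9]
gripper_width: 0.003
```

Request:
step_arm:
  moves:
    - [0,0.0015,0,0,0,0,0]
    - [0,0,0,0,0,0,0]

```text
time: 7.65
tool_pos: [0.5962, 0.0116, 0.053]
tool_rot: [-0.002, 0.999, 0.048, 0.0]
contact_force: [2.6, 11.0, 1.3]
gripper_width: 0.001
```

Force jumped to 11 N, so the strap is on its stop. Back off, lift, and look at strap and nut.

Request:
step_arm:
  moves:
    - [0,-0.008,0,0,0,0,0]
    - [0,-0.006,-0.01,0,0,0,0]
    - [0,0,-0.04,0,0,0,0]
    - [0,-0.03,-0.035,0,0,0,0]
    - [0,-0.045,0,0,0,0,0]
    - [0,-0.045,0,0,0,0,0]
    - [0,-0.045,0,0,0,0,0]
    - [0,-0.03,0,0,0,0,0]

```text
time: 8.45
tool_pos: [0.5749, 0.2194, 0.1383]
tool_rot: [0.001, 0.999, 0.049, -0.0]
contact_force: [0.2, -0.6, 0.5]
gripper_width: -0.006
```

```bash
python3 - <<'E'
from h import *
where()
look("scene","scene7",(240,140,460,260),3.6)
look("top","top7",(240,210,330,277),8.8)
E
```

```text
pos [0.5749 0.2194 0.1383] yaw 0.097 r 0.0558 t 0.2255 F [ 0.2  -0.59  0.51] t 8.45 q6 1.72
```

View pics/scene7.png

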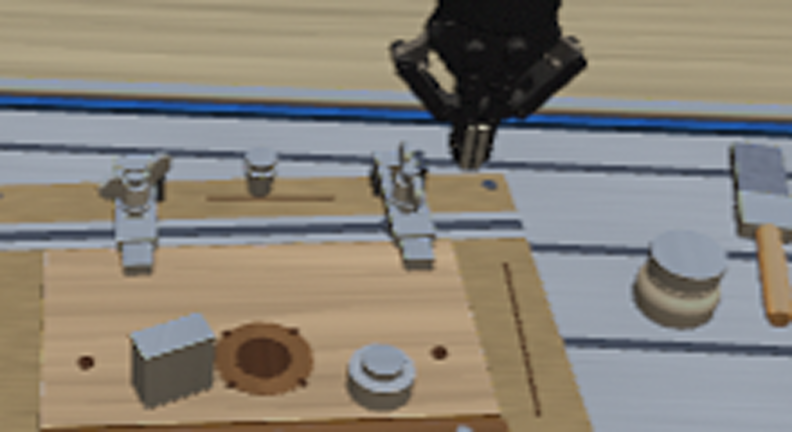

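View pics/top7.png

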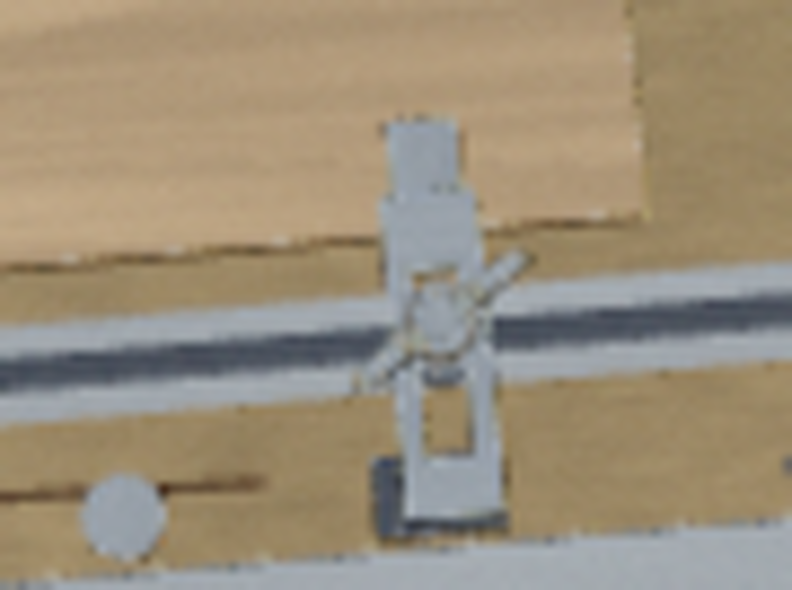

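Strap is square: toe at crop (425, 125), tail over the heel block. Wing tips are at about (522, 260) and (362, 382), hub at (443, 318).

```bash
python3 - <<'E'
from h import *
f=lambda u,v:(240+u/8.8-.44,210+v/8.8-.44)
P={}
for n,u,v,z in [("hub",443,318,.085),("a",522,260,.088),("b",362,382,.088),("toeL",388,122,.063),("toeR",460,122,.063),("tailL",405,515,.063),("tailR",502,515,.063)]:
    P[n]=ray("top",*f(u,v),z)[:2];print(n,P[n].round(4))
d=P["b"]-P["a"];print("mid",(P["a"]+P["b"])/2,"len",np.hypot(*d),"ang",np.arctan2(d[1],d[0]))
t=(P["toeL"]+P["toeR"]-P["tailL"]-P["tailR"])/2;print("strap",np.arctan2(t[1],t[0]))
E
```

```text
hub [ 0.5405 -0.0092]
a [ 0.5575 -0.0322]
b [0.5211 0.0143]
toeL [0.6021 0.0074]
toeR [ 0.6024 -0.0144]
tailL [0.4842 0.0011]
tailR [ 0.4846 -0.0276]
mid [ 0.5393032  -0.00894617] len 0.05897460968561259 ang 2.234039399408698
strap 0.08241993103369795
```

Request:
step_arm:
  moves:
    - [0,0,0,0,0,-0.143,0]
    - [0,0,0,0,0,-0.143,0]
    - [0,0,0,0,0,-0.143,0]
    - [0,0,0,0,0,-0.143,0]
    - [0,0,0,0,0,-0.143,0]
    - [0,0,0,0,0,-0.143,0]
    - [0,0,0,0,0,-0.143,0]
    - [0,0,0,0,0,-0.143,0]

```text
time: 9.35
tool_pos: [0.5758, 0.2158, 0.1378]
tool_rot: [0.001, 0.812, 0.583, -0.001]
contact_force: [0.1, 0.3, 0.3]
gripper_width: 0.002
```

Request:
step_arm:
  moves:
    - [0,0,0,0,0,-0.143,0]
    - [0,0,0,0,0,-0.143,0]
    - [0,0,0,0,0,-0.143,0]
    - [0,0,0,0,0,-0.143,0]
    - [0,0,0,0,0,-0.143,0]
    - [0,0,0,0,0,-0.143,0]
    - [0,0,0,0,0,-0.143,0]
    - [0,0,0,0,0,0,0]

```text
time: 10.15
tool_pos: [0.5758, 0.216, 0.1378]
tool_rot: [0.0, 0.436, 0.9, -0.001]
contact_force: [0.6, 0.6, 0.4]
gripper_width: 0.0
```

```bash
sed -i 's/^STUD=.*/STUD=np.array([.540,-.0095]); YAW0=.088/' h.py; python3 - <<'E'
from h import *
go(loc(2.234,.028,.024,.12),2.234)
E
```

```text
pos [0.5758 0.216  0.1378] yaw 2.24 F [0.64 0.59 0.43] t 10.15 q6 -0.43
shift -0.1266 -0.1918 0.0178 turn 0.006
```

Request:
step_arm:
  moves:
    - [-0.0211,-0.032,0,0,0,0,0]
    - [-0.0211,-0.032,0,0,0,0,0]
    - [-0.0211,-0.032,0,0,0,0,0]
    - [-0.0211,-0.032,0,0,0,0,0]
    - [-0.0211,-0.032,0,0,0,0,0]
    - [-0.0211,-0.032,0,0,0,0,0]
    - [0,0,0.015,0,0,0,0]
    - [0,0,0,0,0,0,0]

```text
time: 10.95
tool_pos: [0.5022, -0.002, 0.1209]
tool_rot: [-0.002, 0.437, 0.899, -0.001]
contact_force: [0.6, 1.2, 0.4]
gripper_width: 0.001
```

```bash
python3 - <<'E'
from h import *
go(loc(2.234,.028,.024,.074),2.234);where()
E
```

```text
pos [ 0.5022 -0.002   0.1209] yaw 2.236 F [0.64 1.16 0.41] t 10.95 q6 -0.82
shift -0.0012 0.0011 0.0469 turn 0.002
pos [ 0.5022 -0.002   0.1209] yaw 2.236 r 0.0292 t 0.0251 F [0.64 1.16 0.41] t 10.95 q6 -0.82
```

Request:
step_arm:
  moves:
    - [-0.001,0,0.018,0,0,0,0]
    - [0,0,0.018,0,0,0,0]
    - [0,0,0.01,0,0,0,0]
    - [0,0,0,0,0,0,0]

```text
time: 11.35
tool_pos: [0.5033, -0.0011, 0.075]
tool_rot: [-0.002, 0.435, 0.9, -0.001]
contact_force: [-0.4, 0.5, 0.2]
gripper_width: -0.002
```

```bash
python3 - <<'E'
from h import *
where()
look("scene","scene8",(240,140,350,222),7)
arc(.028,.009,.12)
E
```

```text
pos [ 0.5033 -0.0011  0.075 ] yaw 2.241 r 0.0294 t 0.0235 F [-0.44  0.48  0.15] t 11.35 q6 -0.82
arc row 0.00088 0.00342 0.12
```

View pics/scene8.png

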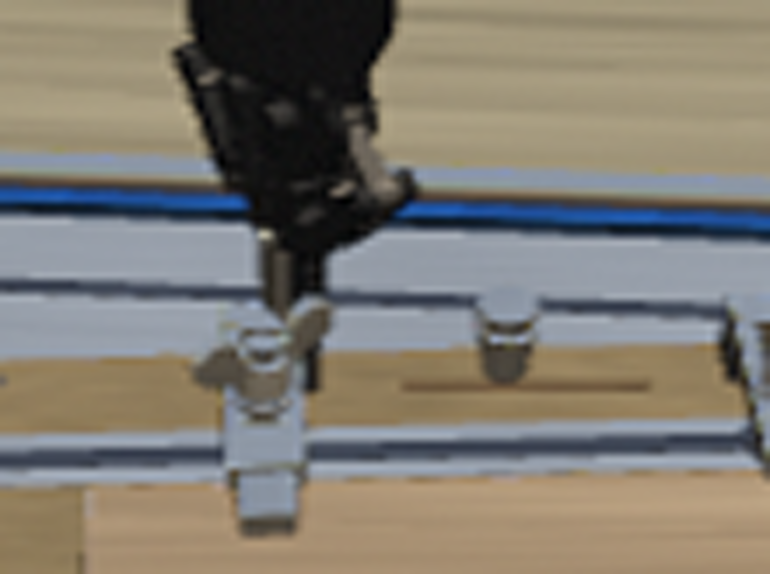

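The shut fingertips stand behind wing b (crop (315, 315)), robot's side, hub untouched. Close up and start the stroke.

Request:
step_arm:
  moves:
    - [-0.001,0.006,0,0,0,0,0]
    - [0,0.006,0,0,0,0,0]
    - [0,0.003,0,0,0,0,0]
    - [0.0009,0.0034,0,0,0,0.12,0]
    - [0.0009,0.0034,0,0,0,0.12,0]
    - [0.0009,0.0034,0,0,0,0.12,0]
    - [0,0,0,0,0,0,0]

```text
time: 12.1
tool_pos: [0.5249, 0.0145, 0.0772]
tool_rot: [0.0, 0.589, 0.808, 0.0]
contact_force: [-1.2, -0.9, -1.2]
gripper_width: 0.002
```

```bash
python3 - <<'E'
from h import *
where()
look("scene","scene9",(240,140,350,222),7)
E
```

```text
pos [0.5249 0.0145 0.0772] yaw 1.881 r 0.0275 t 0.0071 F [-1.24 -0.87 -1.21] t 12.1 q6 -0.42
```

View pics/scene9.png

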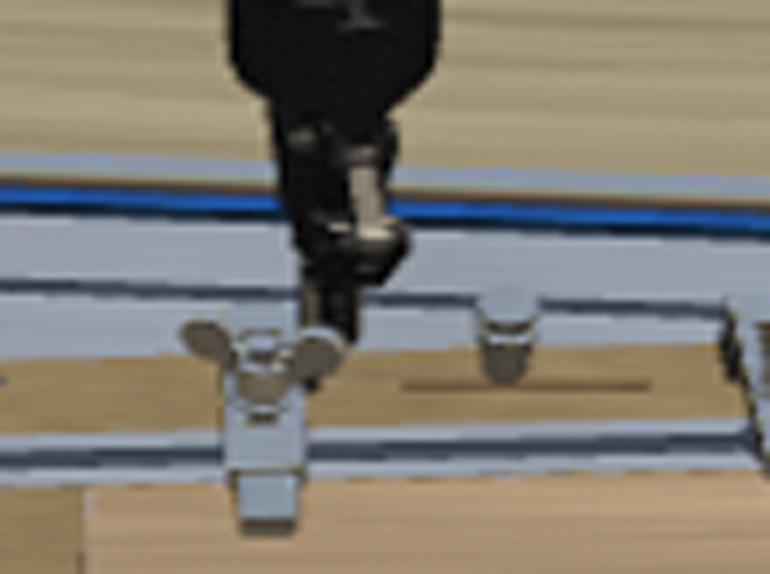

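The nut follows: both wings have rotated clockwise. Continuing the stroke.

Request:
step_arm:
  moves:
    - [0.0007,0.0034,0.001,0,0,0.12,0]
    - [0.0007,0.0034,0.001,0,0,0.12,0]
    - [0.0007,0.0034,0,0,0,0.12,0]
    - [0.0007,0.0034,0,0,0,0.12,0]
    - [0.0007,0.0034,0,0,0,0.12,0]
    - [0.0007,0.0034,0,0,0,0.12,0]
    - [0.0007,0.0034,0,0,0,0.12,0]
    - [0.0007,0.0034,0,0,0,0.12,0]

```text
time: 12.95
tool_pos: [0.5509, 0.0171, 0.075]
tool_rot: [-0.0, 0.896, 0.443, 0.0]
contact_force: [-1.5, 1.8, 0.6]
gripper_width: 0.004
```

```bash
python3 - <<'E'
from h import *
where()
look("scene","scene10",(240,140,350,222),7)
E
```

```text
pos [0.5509 0.0171 0.075 ] yaw 0.918 r 0.0278 t 0.0075 F [-1.5   1.8   0.64] t 12.95 q6 0.55
```

View pics/scene10.png

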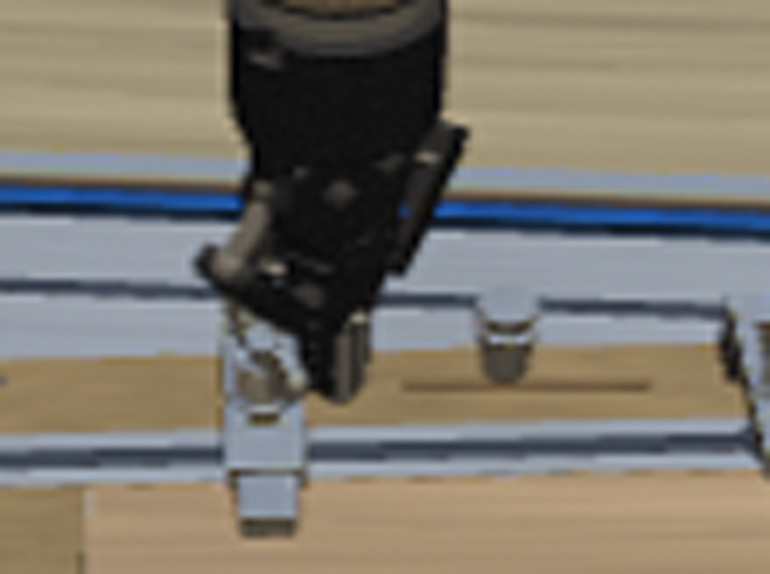

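Request:
step_arm:
  moves:
    - [0.0007,0.0034,0,0,0,0.12,0]
    - [0.0007,0.0034,0,0,0,0.12,0]
    - [0.0007,0.0034,0,0,0,0.12,0]
    - [0.0007,0.0034,0,0,0,0.12,0]
    - [0.0007,0.0034,0,0,0,0.12,0]
    - [0.0007,0.0034,0,0,0,0.12,0]
    - [0.0007,0.0034,0,0,0,0.12,0]
    - [0.0007,0.0034,0,0,0,0.12,0]

```text
time: 13.8
tool_pos: [0.5686, -0.003, 0.0749]
tool_rot: [-0.001, 1.0, -0.02, 0.001]
contact_force: [-0.1, 0.9, -0.8]
gripper_width: 0.001
```

```bash
python3 - <<'E'
from h import *
where()
look("scene","scene11",(240,140,350,222),7)
E
```

```text
pos [ 0.5686 -0.003   0.0749] yaw -0.04 r 0.0283 t 0.0076 F [-0.08  0.92 -0.77] t 13.8 q6 1.47
```

View pics/scene11.png

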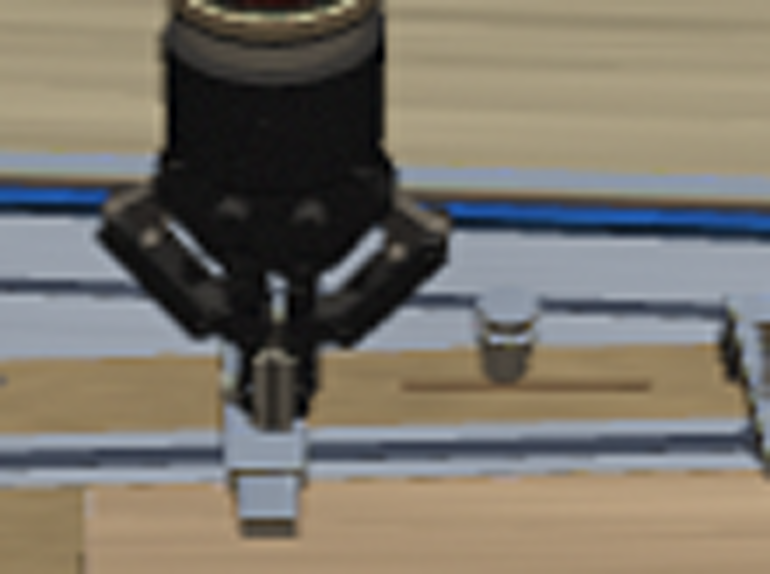

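Request:
step_arm:
  moves:
    - [0.0005,0.0034,0,0,0,0.12,0]
    - [0.0007,0.0034,0,0,0,0.12,0]
    - [0.0007,0.0034,0,0,0,0.12,0]
    - [0.0007,0.0034,0,0,0,0.12,0]
    - [0.0007,0.0034,0,0,0,0.12,0]
    - [0.0007,0.0034,0,0,0,0.12,0]
    - [0.0007,0.0034,0,0,0,0.12,0]
    - [0.0007,0.0034,0,0,0,0.12,0]

```text
time: 14.65
tool_pos: [0.5625, -0.0297, 0.0755]
tool_rot: [-0.001, 0.878, -0.479, 0.002]
contact_force: [2.8, -1.1, -1.1]
gripper_width: 0.004
```

```bash
python3 - <<'E'
from h import *
where()
look("scene","scene12",(240,140,350,222),7)
E
```

```text
pos [ 0.5625 -0.0297  0.0755] yaw -0.999 r 0.0291 t 0.008 F [ 2.78 -1.09 -1.05] t 14.65 q6 2.38
```

View pics/scene12.png

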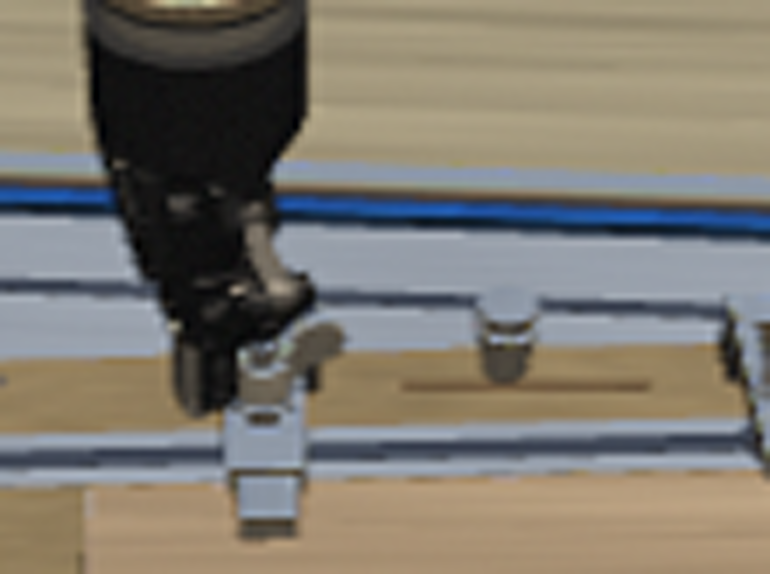

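Request:
step_arm:
  moves:
    - [0.0005,0.0034,0,0,0,0.12,0]
    - [0.0006,0.0034,0,0,0,0.12,0]
    - [0.0006,0.0034,0,0,0,0.12,0]
    - [0,-0.008,0,0,0,0,0]
    - [0,-0.008,0,0,0,0,0]
    - [0,0,-0.03,0,0,0,0]
    - [0,0,-0.03,0,0,0,0]

```text
time: 15.4
tool_pos: [0.5684, -0.0315, 0.1343]
tool_rot: [0.001, 0.779, -0.627, -0.001]
contact_force: [0.7, 0.4, 0.7]
gripper_width: -0.001
```

```bash
python3 - <<'E'
from h import *
where()
look("scene","scene13",(240,140,350,222),7)
E
```

```text
pos [ 0.5684 -0.0315  0.1343] yaw -1.354 r 0.0276 t 0.023 F [0.67 0.41 0.7 ] t 15.4 q6 2.74
```

View pics/scene13.png

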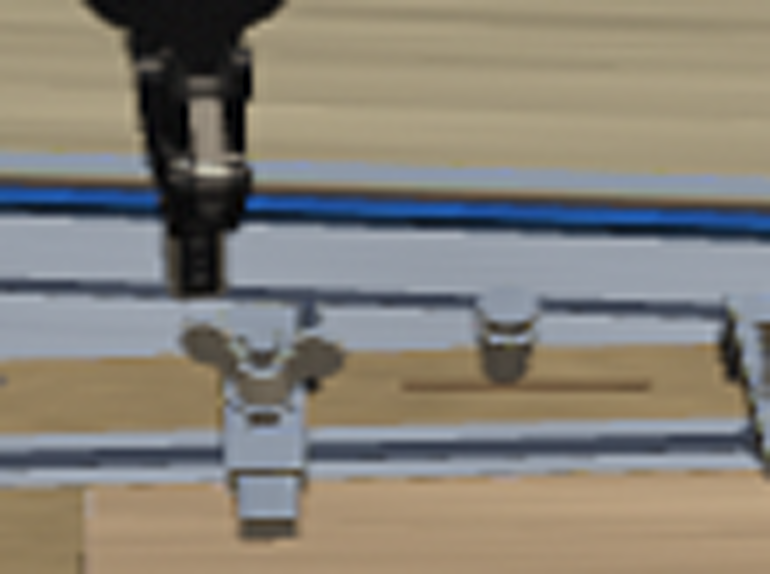

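Wings are now nearly across (tips at crop (205, 342) and (320, 355)), about 1.7 rad left. Turn the tool back for a second stroke on the other wing.

Request:
step_arm:
  moves:
    - [0,0,0,0,0,-0.143,0]
    - [0,0,0,0,0,-0.143,0]
    - [0,0,0,0,0,-0.143,0]
    - [0,0,0,0,0,-0.143,0]
    - [0,0,0,0,0,-0.143,0]
    - [0,0,0,0,0,-0.143,0]
    - [0,0,0,0,0,-0.143,0]
    - [0,0,0,0,0,-0.143,0]

```text
time: 16.25
tool_pos: [0.5693, -0.0318, 0.1349]
tool_rot: [-0.0, 0.995, -0.102, 0.0]
contact_force: [0.5, 0.6, -0.3]
gripper_width: -0.001
```

Request:
step_arm:
  moves:
    - [0,0,0,0,0,-0.143,0]
    - [0,0,0,0,0,-0.143,0]
    - [0,0,0,0,0,-0.143,0]
    - [0,0,0,0,0,-0.143,0]
    - [0,0,0,0,0,-0.143,0]
    - [0,0,0,0,0,-0.143,0]
    - [0,0,0,0,0,-0.143,0]
    - [0,0,0,0,0,-0.143,0]

```text
time: 17.05
tool_pos: [0.5693, -0.0317, 0.1349]
tool_rot: [0.0, 0.892, 0.453, 0.0]
contact_force: [0.5, 0.7, 0.6]
gripper_width: 0.002
```

Request:
step_arm:
  moves:
    - [0,0,0,0,0,-0.143,0]
    - [0,0,0,0,0,-0.143,0]
    - [0,0,0,0,0,-0.143,0]
    - [0,0,0,0,0,-0.143,0]
    - [0,0,0,0,0,-0.143,0]
    - [0,0,0,0,0,-0.143,0]
    - [0,0,0,0,0,0,0]

```text
time: 17.75
tool_pos: [0.5692, -0.0318, 0.1349]
tool_rot: [0.0, 0.625, 0.78, 0.0]
contact_force: [0.9, 0.8, -0.6]
gripper_width: -0.001
```

```bash
python3 - <<'E'
from h import *
go(loc(1.8,.028,.025,.125),1.8)
E
```

```text
pos [ 0.5692 -0.0318  0.1349] yaw 1.79 F [ 0.91  0.78 -0.64] t 17.75 q6 -0.41
shift 0.0559 -0.0489 0.0099 turn -0.01
```

Request:
step_arm:
  moves:
    - [0.028,-0.0245,0,0,0,0,0]
    - [0.028,-0.0245,0,0,0,0,0]
    - [0,0,0.02,0,0,0,0]
    - [0,0,0.02,0,0,0,0]
    - [0,0,0.02,0,0,0,0]
    - [0,0,0,0,0,0,0]

```text
time: 18.35
tool_pos: [0.5065, 0.0127, 0.0719]
tool_rot: [-0.003, 0.627, 0.779, -0.002]
contact_force: [-0.2, 0.2, -0.5]
gripper_width: 0.002
```

```bash
python3 - <<'E'
from h import *
where()
look("scene","scene14",(240,140,350,222),7)
E
```

```text
pos [0.5065 0.0127 0.0719] yaw 1.787 r 0.0288 t 0.028 F [-0.18  0.24 -0.54] t 18.35 q6 -0.34
```

View pics/scene14.png

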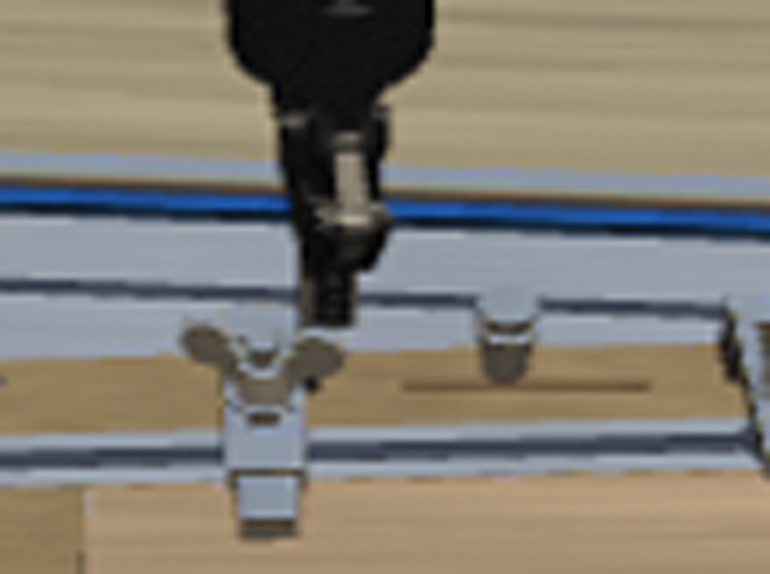

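Finger is behind the second wing (crop (328, 320) against wing (320, 355)). Closing up and pushing.

Request:
step_arm:
  moves:
    - [-0.0005,0.007,0,0,0,0,0]
    - [0,0.007,0,0,0,0,0]
    - [0,0.006,0,0,0,0,0]
    - [0.0007,0.0034,0,0,0,0.12,0]
    - [0.0006,0.0034,0,0,0,0.12,0]
    - [0.0006,0.0034,0,0,0,0.12,0]
    - [0.0006,0.0034,0,0,0,0.12,0]
    - [0.0006,0.0034,0,0,0,0.12,0]

```text
time: 19.2
tool_pos: [0.5454, 0.0189, 0.0751]
tool_rot: [-0.0, 0.83, 0.557, -0.0]
contact_force: [-2.4, 1.0, 0.8]
gripper_width: -0.006
```

```bash
python3 - <<'E'
from h import *
where()
look("scene","scene15",(240,140,350,222),7)
E
```

```text
pos [0.5454 0.0189 0.0751] yaw 1.182 r 0.0283 t 0.0058 F [-2.42  1.01  0.75] t 19.2 q6 0.29
```

View pics/scene15.png

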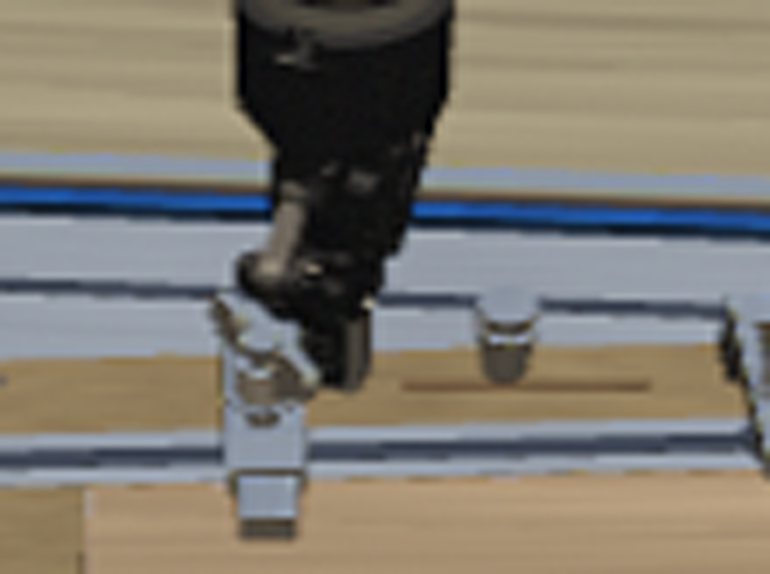

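Request:
step_arm:
  moves:
    - [0.0006,0.0034,0,0,0,0.12,0]
    - [0.0006,0.0034,0,0,0,0.12,0]
    - [0.0006,0.0034,0,0,0,0.12,0]
    - [0.0006,0.0034,0,0,0,0.12,0]
    - [0.0006,0.0034,0,0,0,0.12,0]
    - [0.0006,0.0034,0,0,0,0.12,0]
    - [0,0,0,0,0,0,0]

```text
time: 19.95
tool_pos: [0.5629, 0.0098, 0.0749]
tool_rot: [-0.002, 0.973, 0.231, -0.0]
contact_force: [-3.3, 4.4, 0.6]
gripper_width: -0.004
```

Request:
step_arm:
  moves:
    - [0.0003,0.0017,0,0,0,0.06,0]
    - [0.0003,0.0017,0,0,0,0.06,0]
    - [0.0003,0.0017,0,0,0,0.06,0]
    - [0,0,0,0,0,0,0]

```text
time: 20.35
tool_pos: [0.5656, 0.0086, 0.075]
tool_rot: [-0.005, 0.99, 0.143, 0.0]
contact_force: [-2.6, 14.4, 1.7]
gripper_width: -0.003
```

```bash
python3 - <<'E'
from h import *
where()
look("scene","scene16",(240,140,350,222),7)
E
```

```text
pos [0.5656 0.0086 0.075 ] yaw 0.288 r 0.0297 t 0.0101 F [-2.63 14.37  1.75] t 20.35 q6 1.16
```

View pics/scene16.png

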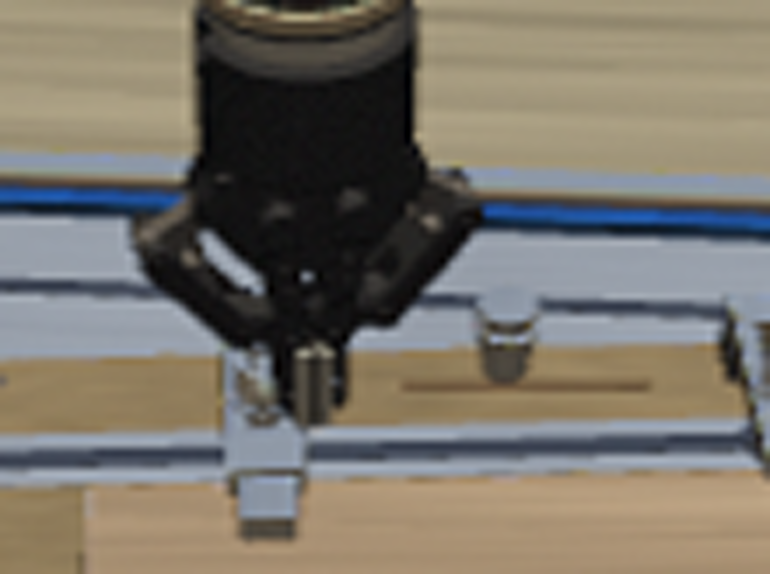

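Force rose to 14 N and the wing points along the strap, so it appears home. Back off, lift and check.

Request:
step_arm:
  moves:
    - [0,-0.008,0,0,0,0,0]
    - [0,-0.01,0,0,0,0,0]
    - [0,0,-0.035,0,0,0,0]
    - [0,-0.03,-0.03,0,0,0,0]
    - [0,-0.045,0,0,0,0,0]
    - [0,-0.045,0,0,0,0,0]
    - [0,-0.045,0,0,0,0,0]
    - [0,-0.03,0,0,0,0,0]

```text
time: 21.2
tool_pos: [0.5047, 0.2111, 0.1405]
tool_rot: [-0.0, 0.99, 0.144, 0.001]
contact_force: [0.1, -0.5, -0.3]
gripper_width: -0.001
```

```bash
python3 - <<'E'
from h import *
where()
look("scene","scene17",(240,140,350,222),7)
look("top","top17",(195,200,335,280),5.7)
E
```

```text
pos [0.5047 0.2111 0.1405] yaw 0.29 r 0.0292 t 0.2215 F [ 0.15 -0.45 -0.28] t 21.2 q6 1.54
```

View pics/scene17.png

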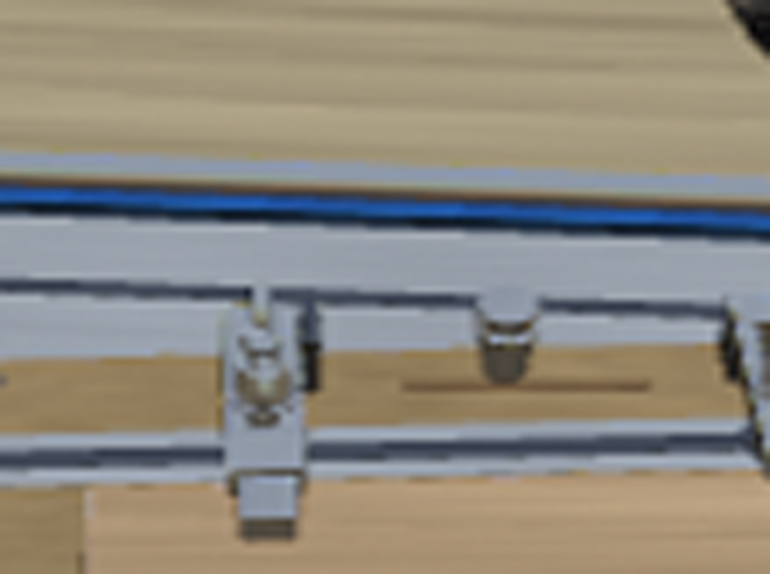

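View pics/top17.png

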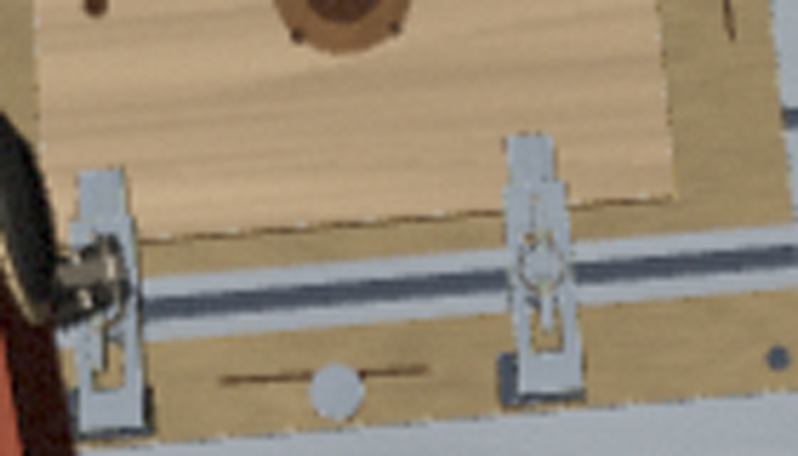

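Wing tips at crop (534, 195) and (548, 325) lie along the strap (within ~0.03 rad), and the strap is square on the heel block. I'll raise the arm clear and make one last check of the tight clamp and bystanders.

Request:
step_arm:
  moves:
    - [0,-0.03,-0.04,0,0,0,0]
    - [0,-0.04,-0.03,0,0,0,0]
    - [0,-0.045,0,0,0,0,0]
    - [0,-0.045,0,0,0,0,0]
    - [0,0,0,0,0,0,0]

```text
time: 21.8
tool_pos: [0.4591, 0.3656, 0.2106]
tool_rot: [-0.001, 0.989, 0.146, 0.001]
contact_force: [0.0, 0.2, 0.1]
gripper_width: -0.002
```

```bash
python3 - <<'E'
from h import *
where()
p,d=look("top","top18",(170,150,330,270),5)
a=cv2.imread("pics/top0.png").astype(int); df=np.abs(a-p[:,:,::-1]).sum(2)
cv2.imwrite("pics/diff.png",np.clip(df,0,255).astype(np.uint8))
f=lambda u,v:(170+u/5-.4,150+v/5-.4)
E
```

```text
pos [0.4591 0.3656 0.2106] yaw 0.292 r 0.0307 t 0.3825 F [0.02 0.18 0.08] t 21.8 q6 1.82
```

View pics/top18.png

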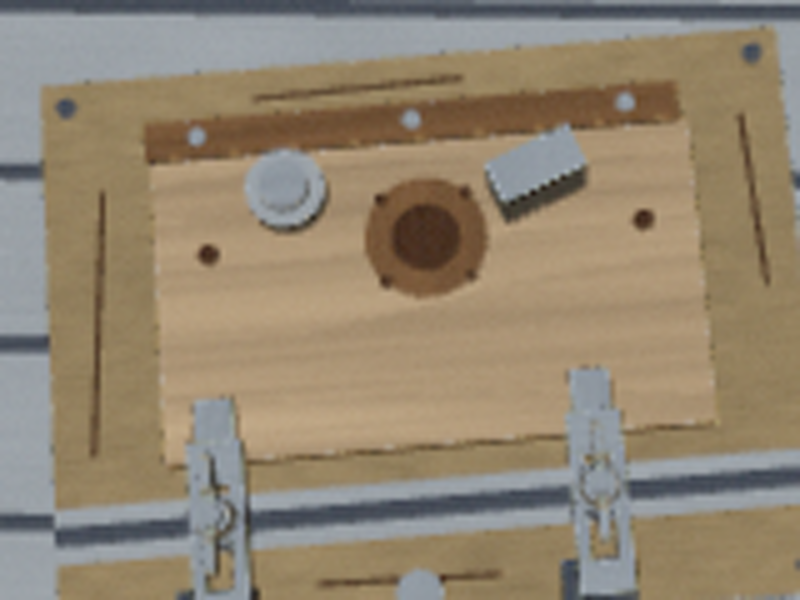

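View pics/diff.png

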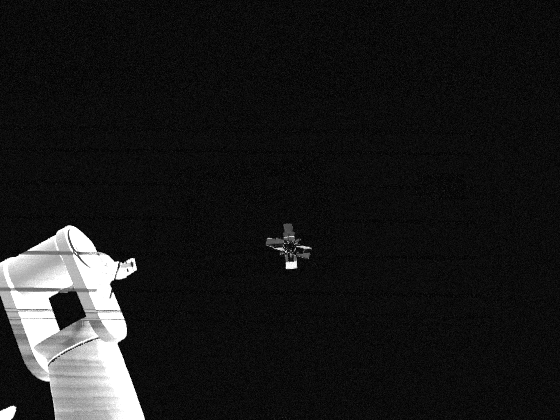

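Apart from the arm, the only thing that changed from the first picture is the open clamp (around (290, 248)). Board, tight clamp and bystanders are unmoved. Handing in.

```bash
python3 -c "
from plant import *
print(job_done())"
```

```text
the job is handed in; nothing more can be done
None
```

The open clamp (the right-hand one) is now closed, and the job was handed in at about 22 s. With the fingers shut, I pushed its strap square against the heel stop. I then turned its wing nut home clockwise in two fingertip strokes, one on each wing, about 5.3 rad in all.

- **Strap:** it looks square in the last top pictures, and the push force rose to about 11 N when it met the stop.
- **Nut:** the force rose to about 14 N at the end of the second stroke. The wings then lay along the strap to within about 0.03 rad.
- **Surroundings:** comparing the first and last top pictures, nothing but the open clamp and the arm had changed. The board, the tight clamp and every bystander the arm did not hide stayed put. At hand-in the arm was raised clear and read no contact force.
- **Not measured directly:** the toe's force on the board. I infer it from the nut reaching its hard stop.

No check failed or disagreed with another.

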